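# Grade four insulator caps along the setting board

## Task

Line up the four loose metal insulator caps that stand among the odds and ends in front of the grey setting board: stand one upright in the middle of each black rubber pad, in order of height, with the shortest on the pad beside the tall round end post and the tallest on the pad farthest from it. Set each cap down gently rather than dropping it, keep the caps upright on the way, and do not shift the glass shell.

Things in the scene. Friction and masses are not known exactly. Their poses are not given: they have to be found in the camera images.
- cap_a: The shortest of the four loose caps: galvanised grey metal, round, standing upright, 60 mm high; skirt 60 mm in diameter below, and a straight round neck 36 mm in diameter over its top 34 mm (grip it there, from above). Origin: centre of the underside; z up along the cap's axis. Mass about 0.25 kg, varying by a fifth.
- cap_b: The second shortest of the four loose caps: galvanised grey metal, round, standing upright, 74 mm high; skirt 66 mm in diameter below, and a straight round neck 40 mm in diameter over its top 34 mm (grip it there, from above). Origin: centre of the underside; z up along the cap's axis. Mass about 0.34 kg, varying by a fifth.
- cap_c: The second tallest of the four loose caps: galvanised grey metal, round, standing upright, 88 mm high; skirt 72 mm in diameter below, and a straight round neck 44 mm in diameter over its top 34 mm (grip it there, from above). Origin: centre of the underside; z up along the cap's axis. Mass about 0.46 kg, varying by a fifth.
- cap_d: The tallest of the four loose caps: galvanised grey metal, round, standing upright, 102 mm high; skirt 78 mm in diameter below, and a straight round neck 48 mm in diameter over its top 34 mm (grip it there, from above). Origin: centre of the underside; z up along the cap's axis. Mass about 0.6 kg, varying by a fifth.
- pad_1: Fixed flat black rubber pad, disc 84 mm in diameter and 6 mm thick, first of the four identical pads in a row, counted from the robot's right (-y) to its left. They lie 95 mm apart, centre to centre, on a fixed grey board 12 mm thick, 100 mm wide and 470 mm long, which may be turned up to about 9 degrees. Origin: centre of the underside, on the board's top; the surface to set a cap on is 6 mm above it, 18 mm above the bench.
- pad_2: Fixed flat black rubber pad, disc 84 mm in diameter and 6 mm thick, second of the four identical pads in a row, counted from the robot's right (-y) to its left. They lie 95 mm apart, centre to centre, on a fixed grey board 12 mm thick, 100 mm wide and 470 mm long, which may be turned up to about 9 degrees. Origin: centre of the underside, on the board's top; the surface to set a cap on is 6 mm above it, 18 mm above the bench.
- pad_3: Fixed flat black rubber pad, disc 84 mm in diameter and 6 mm thick, third of the four identical pads in a row, counted from the robot's right (-y) to its left. They lie 95 mm apart, centre to centre, on a fixed grey board 12 mm thick, 100 mm wide and 470 mm long, which may be turned up to about 9 degrees. Origin: centre of the underside, on the board's top; the surface to set a cap on is 6 mm above it, 18 mm above the bench.
- pad_4: Fixed flat black rubber pad, disc 84 mm in diameter and 6 mm thick, fourth of the four identical pads in a row, counted from the robot's right (-y) to its left. They lie 95 mm apart, centre to centre, on a fixed grey board 12 mm thick, 100 mm wide and 470 mm long, which may be turned up to about 9 degrees. Origin: centre of the underside, on the board's top; the surface to set a cap on is 6 mm above it, 18 mm above the bench.
- post: Fixed tall round steel end post of the board, 26 mm in diameter (foot 38 mm), 100 mm high, its centre 70 mm beyond the pad at one end of the row; it may be at either end, and the other end has a low flat dark block 15 mm high in its place. It marks the end where the row begins. Origin: centre of its foot, on the board's top.
- glass_shell: Loose pale green glass insulator shell, a disc 178 mm in diameter with a dome in the middle, 60 mm high, lying on the bench at the robot's right. A bystander, to be left alone. Origin: centre of the underside.
There are look-alikes about, which are no part of the job. What is shaped like the cap_b but purple is not meant.

How it is judged:
By the outcome, as a careful person would: the job done as asked, in the order asked, and still so for the second after the job is handed in, with the robot touching nothing.
It also fails if it takes over 102 s, if anything falls off the work surface, if the arm or the gripper's body presses on something with over 40 N, if the wrist force passes 120 N, or if a joint passes its speed limit or range.

## Robot

A 6-joint arm with a two-finger parallel gripper is mounted at the origin on the work surface. World frame = base frame: x ahead of the robot, y to its left, z up, the work surface at z = 0. Lengths are in m, angles in rad, forces in N, time in s.
With the tool pointing down it reaches from about 0.25 to 0.8 m from the base axis. Payload 8.5 kg.
Tool frame: the origin (TCP) lies between the finger pads; the fingertips stand 17 mm ahead of it and the grasp point (between the pads) lies 2 mm behind it; z points along the fingers, y is the line along which they close (so a half turn about z gives the same grasp; the last joint's range is limited). The gripper opens to 85 mm and grips with 20 to 120 N. Pads are 22 mm wide; open, the fingers measure 114 mm over their backs; the gripper's body (76 mm by 85 mm) begins 54 mm behind the grasp point. The pads swing forward as they close: fully open they stand 13 mm farther back than shut.
Start: joints at [-1.281, 0.238, -0.013, 1.319, 0, 1.571], TCP at [0.15, -0.503, 0.211] pointing down, gripper open.
Joint ranges: [-2.66, 2.66], [-1.03, 1.9], [-1.14, 1.46], [-1.82, 2.27], [-1.45, 1.34], [-3.14, 3.14]. Speed limits (rad/s): [2.22, 2.22, 2.79, 3.14, 3.14, 3.14].

## Interface

Orientations are given as a unit quaternion [x, y, z, w].
In Python, from station import robot gives the robot as it stands.
- The arm moves only by the tool drive_tool, never from a script. Its argument "commands" is a list of rows, each a list of 7 numbers: the shift along the tool's x, y, z scaled (see below), then the turn, a rotation vector about the tool's x, y, z scaled (see below), then the closure in counts, from 0 (fully open) to 255 (shut). In form: [[dx, dy, dz, wx, wy, wz, jaw], ...]. A call has 1 to 10 rows; each row is the pose to reach, as a shift and turn from the pose commanded when the call began, along the tool's axes at that moment, turning the shorter way round; what a row does not reach only later rows make up. The controller multiplies each number of a shift by 25 cm and each number of a turn by 360 degrees. A row lasts 1/10 s, in which the tool goes at most 50 mm and 8.59 degrees, less where a joint would pass 70% of its speed; a pose out of reach is approached as far as the arm can. A call with a number of a shift or a turn outside -1 to 1 is refused whole. A call with a gripper value outside its range is refused whole. The fingers move at their own pace and stop on an object; "newtons" is the grip in N (left out, the last holds). Time passes only in rows, so rows that repeat a pose let the fingers close. It gives the time, the measured TCP pose, the force, the opening and the grip force at its end, in the units of the state.
- robot.state(): the state, without advancing time (a new reading comes with each control period).
- robot.snapshot(name): name is "scene" or "side" or "wrist"; returns a dict with "frame" (384x512x3 uint8, blue, green, red), "depth" (384x512 float32, m along the optical axis (not along the pixel's ray), 0 where there is no reading), "mtx" (3x3 intrinsics, pixels), "eye" and "rotation" of the camera in the world. Camera axes: x right, y down, z forward; pixel columns grow to the right and rows downward; lengths in m; the calibration is good to about 2 mm. A picture is of the moment at which its call begins.
- robot.close_job(): hands the job in; it is judged then, once.
The state is a dict: "time": time; "joint_pos": joint angles; "joint_velocities": joint speeds; "joint_efforts": joint torques, N m; "ee_pos": TCP position; "ee_rot": TCP orientation; "contact_force": force on the tool from outside, world axes, zero at the start; "ft_torque": the same for the moment, N m; "grip_width": opening from 0.0 (shut) to 1.0 (fully open); "finger_force": force on a finger pad.
Only numpy, scipy, OpenCV 4.12 (cv2) and the standard library are available. Lean on these libraries where they do the work, as an engineer would, in place of code of your own. Each camera call takes 0.05 s, during which the arm holds its last target. There are 200 camera calls.

## Working session

There is one attempt and no reset: what is moved stays moved. The work goes in short steps, Python scripts to look and compute and a tool call to move; the robot and the scene stay as the last step left them, time stands still between calls to the robot, and variables do not carry over. Pictures are saved under pics/ and viewed, at most 14 in all, crops included, and the job is handed in when it is done.

Besides the shell and the picture viewer there is one more tool, called as a command line: name --pt "numbers of a row" for each row, then --argument value for the rest. drive_tool: Moves the arm, as the interface text tells. Shifts and turns lie within -1 to 1; 1 stands for 25 cm of shift or 360 degrees of turn. Its arguments: {"type":"object","properties":{"commands":{"type":"array","items":{"type":"array","items":{"type":"number"}}},"newtons":{"type":"number"}},"required":["commands"]}

```bash
mkdir -p pics; ls; cat > h.py <<'E'
import numpy as np, cv2
from station import robot
def snap(n):
    s=robot.snapshot(n); return s
def world(s):
    d=s["depth"]; v,u=np.indices(d.shape); K=np.array(s["mtx"])
    c=np.stack([(u-K[0,2])/K[0,0]*d,(v-K[1,2])/K[1,1]*d,d],-1)
    return c@np.array(s["rotation"]).T+np.array(s["eye"])
def ray(s,u,v,z):
    K=np.array(s["mtx"]); e=np.array(s["eye"])
    r=np.array(s["rotation"])@[(u-K[0,2])/K[0,0],(v-K[1,2])/K[1,1],1]
    return e+r*(z-e[2])/r[2]
E
python3 - <<'E'
from h import *
for n in ("scene","side"):
    s=snap(n); np.savez(n,**s); cv2.imwrite(f"pics/{n}0.png",cv2.resize(s["frame"],(768,576),interpolation=cv2.INTER_CUBIC)); print(n,s["eye"],np.round(s["rotation"],2).tolist())
    P=world(s); print((s["depth"]>0).mean())
print(robot.state())
E
```

```text
pics
scene [1.14207408 0.18958562 1.15593892] [0.5, 0.82, -0.23, -0.15]Traceback (most recent call last):
  File "<stdin>", line 4, in <module>
  File "h.py", line 8, in world
    return c@np.array(s["rotation"]).T+np.array(s["eye"])
           ~^~~~~~~~~~~~~~~~~~~~~~~~~~
ValueError: matmul: Input operand 1 has a mismatch in its core dimension 0, with gufunc signature (n?,k),(k,m?)->(n?,m?) (size 4 is different from 3)
```

View pics/scene0.png

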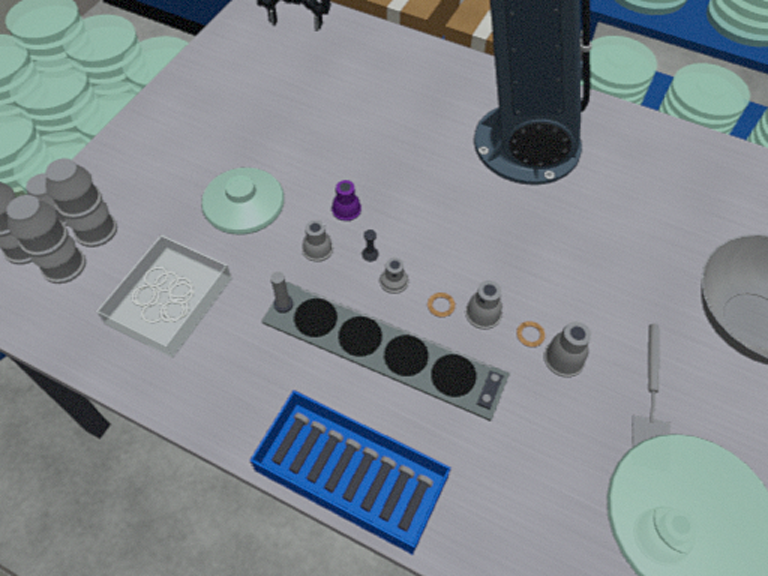

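The scene image shows four grey caps at about (317,240), (394,275), (485,305) and (567,348) in the enlarged view. The purple look-alike is at (346,200). The pads are at (316,317), (360,336), (406,355) and (454,375), and the post at (281,290) is at the pad_1 end. The camera rotation is a quaternion, so I'll fix the helper and measure.

```bash
sed -i 's/np.array(s\["rotation"\])/Rq(s)/g; 1a from scipy.spatial.transform import Rotation as R\ndef Rq(s): return R.from_quat(s["rotation"]).as_matrix()' h.py
python3 - <<'E'
from h import *
S={}
for n in ("scene","side"):
    s=S[n]=snap(n); np.savez(n,**s)
    P=world(s); print(n,(s["depth"]>0).mean())
    f=s["frame"]
    if n=="side": cv2.imwrite("pics/side0.png",cv2.resize(f,(768,576)))
    hsv=cv2.cvtColor(f,cv2.COLOR_BGR2HSV)
    # objects above bench, in workspace
    m=((P[...,2]>.022)&(P[...,2]<.13)&(P[...,0]>.2)&(P[...,0]<.85)&(abs(P[...,1])<.5)&(s["depth"]>0)).astype(np.uint8)
    k,l,st,c=cv2.connectedComponentsWithStats(m)
    for i in range(1,k):
        if st[i,4]<60: continue
        q=P[l==i]; zt=np.percentile(q[:,2],98); t=q[q[:,2]>zt-.006]
        (x,y),r=cv2.minEnclosingCircle(t[:,:2].astype(np.float32))
        print("obj",np.round(c[i]*1.5),st[i,4],"ztop %.3f"%zt,"top c %.3f %.3f r %.3f"%(x,y,r),"hsv",np.median(hsv[l==i],0))
    # pads: dark blobs
    d=((f.max(-1)<45)&(P[...,2]>.008)&(P[...,2]<.03)&(P[...,0]>.3)&(P[...,0]<.9)).astype(np.uint8)
    k,l,st,c=cv2.connectedComponentsWithStats(d)
    for i in range(1,k):
        if st[i,4]<200: continue
        ct=max(cv2.findContours((l==i).astype(np.uint8),0,1)[0],key=len)
        e=cv2.fitEllipse(cv2.convexHull(ct)); print("pad",np.round(np.array(e[0])*1.5),st[i,4],np.round(ray(s,*e[0],.018),4))
st=robot.state(); print(st["time"],st["ee_pos"],st["ee_rot"],st["joint_pos"])
print(R.from_quat(st["ee_rot"]).as_matrix().round(3))
f=S["scene"]["frame"][120:270,180:420]; cv2.imwrite("pics/crop.png",cv2.resize(f,None,fx=3.3,fy=3.3,interpolation=cv2.INTER_CUBIC))
E
```

```text
scene 0.9959462483723959
obj [249. 200.] 1158 ztop 0.061 top c 0.449 -0.481 r 0.031 hsv [ 78.  45. 183.]
obj [345. 197.] 303 ztop 0.076 top c 0.362 -0.279 r 0.021 hsv [139. 169. 100.]
obj [315. 237.] 323 ztop 0.078 top c 0.479 -0.282 r 0.020 hsv [105.   9. 106.]
obj [369. 239.] 94 ztop 0.077 top c 0.443 -0.179 r 0.011 hsv [111.   38.5  73. ]
obj [187. 303.] 659 ztop 0.053 top c 0.721 -0.452 r 0.111 hsv [ 94.  11. 144.]
obj [711. 297.] 458 ztop 0.102 top c 0.283 0.465 r 0.089 hsv [100.   8. 122.]
obj [394. 271.] 196 ztop 0.063 top c 0.478 -0.105 r 0.018 hsv [105.  11.  96.]
obj [279. 289.] 213 ztop 0.115 top c 0.632 -0.270 r 0.013 hsv [105.  10.  81.]
obj [485. 302.] 480 ztop 0.091 top c 0.465 0.083 r 0.023 hsv [105.  10.  99.]
obj [176. 302.] 144 ztop 0.037 top c 0.726 -0.447 r 0.042 hsv [ 80.   6. 188.]
obj [569. 346.] 692 ztop 0.105 top c 0.486 0.254 r 0.026 hsv [105.   9.  90.]
obj [490. 388.] 134 ztop 0.031 top c 0.615 0.153 r 0.032 hsv [109.   30.   84.5]
obj [363. 433.] 882 ztop 0.063 top c 0.823 0.000 r 0.152 hsv [108. 226.  95.]
obj [297. 423.] 105 ztop 0.035 top c 0.830 -0.1
[... 1236 characters left out ...]
r 0.019 hsv [131.  11. 115.]
obj [360. 362.] 682 ztop 0.090 top c 0.465 0.082 r 0.024 hsv [135.  11. 127.]
obj [261. 372.] 123 ztop 0.029 top c 0.613 0.152 r 0.034 hsv [120.  28. 102.]
obj [291. 421.] 1133 ztop 0.104 top c 0.484 0.254 r 0.025 hsv [135.  11. 122.]
obj [ 72. 498.] 63 ztop 0.039 top c 0.682 0.491 r 0.008 hsv [120.   9. 101.]
obj [332. 563.] 1615 ztop 0.101 top c 0.284 0.462 r 0.090 hsv [137.  10. 150.]
0.15 [ 0.14994842 -0.50278193  0.21024338] [ 9.89519273e-01  1.44399884e-01 -7.72348438e-05 -5.25019764e-04] [-1.28095655e+00  2.38615013e-01 -1.40518979e-02  1.31919076e+00
 -1.19671052e-06  1.57082312e+00]
[[ 0.958  0.286 -0.   ]
 [ 0.286 -0.958  0.001]
 [-0.    -0.001 -1.   ]]
```

View pics/side0.png

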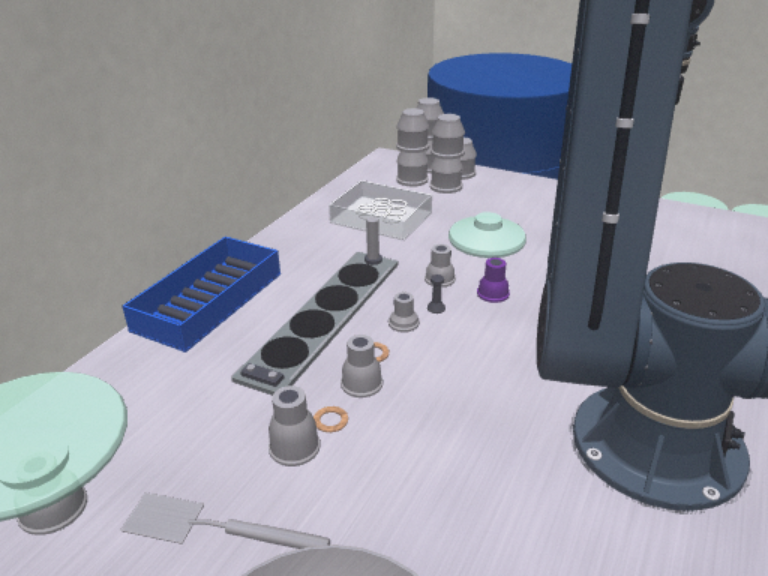

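View pics/crop.png

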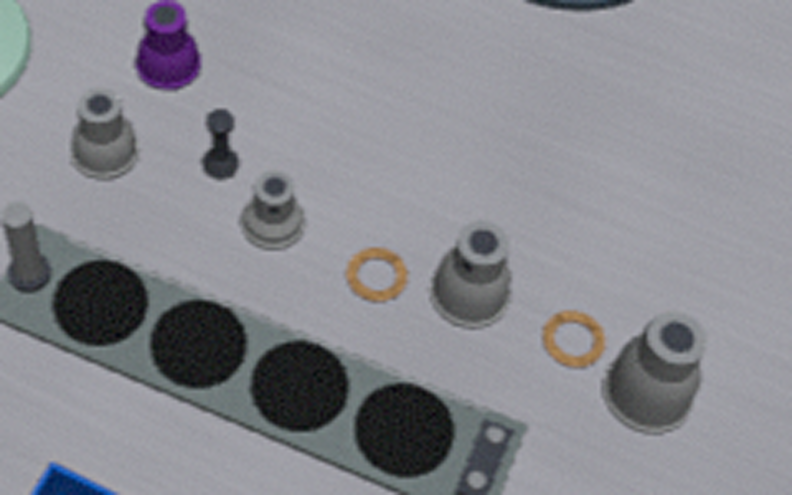

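Four grey caps match by height, read from depth in both views (enlarged-view pixels):

| Cap | Pixel | Depth height | Position (x, y) |
|---|---|---|---|
| a | (394,275) | 62 mm | (0.477, -0.1055) |
| b | (317,240) | 76 mm | (0.479, -0.282) |
| c | (485,305) | 90 mm | (0.465, 0.0825) |
| d | (567,348) | 104 mm | (0.485, 0.254) |

The thing at (346,200) is b-shaped but purple, so it is not meant. The black fitting at (370,245) is not a cap. The crop confirms both. The post at (0.631, -0.270) is beside pad_1, so the order is a→pad_1 through d→pad_4. The jaws will close along world x, across the row.

drive_tool --pt "0.807 -0.606 0 0 0 -0.204 0" --pt "0.807 -0.606 0 0 0 -0.204 0" --pt "0.807 -0.606 0 0 0 -0.204 0" --pt "0.807 -0.606 0 0 0 -0.204 0" --pt "0.807 -0.606 0 0 0 -0.204 0" --pt "0.807 -0.606 0 0 0 -0.204 0" --pt "0.807 -0.606 0 0 0 -0.204 0" --pt "0.807 -0.606 0 0 0 -0.204 0" --pt "0.807 -0.606 0 0 0 -0.204 0" --pt "0.807 -0.606 0 0 0 -0.204 0" --newtons 60

```text
time: 1.15
ee_pos: [0.3, -0.3, 0.2106]
ee_rot: [0.706, 0.708, 0.0, -0.0]
contact_force: [-0.1, 0.6, -0.4]
grip_width: 1.005
finger_force: 0.0
```

drive_tool --pt "0.778 0.708 0.12 0 0 0 0" --pt "0.778 0.708 0.12 0 0 0 0" --pt "0.778 0.708 0.12 0 0 0 0" --pt "0.778 0.708 0.12 0 0 0 0" --pt "0.778 0.708 0.12 0 0 0 0" --pt "0.778 0.708 0.12 0 0 0 0" --pt "0.778 0.708 0.12 0 0 0 0" --pt "0.778 0.708 0.12 0 0 0 0"

```text
time: 1.95
ee_pos: [0.4763, -0.1059, 0.1805]
ee_rot: [0.707, 0.707, -0.0, -0.0]
contact_force: [0.2, -0.0, 0.3]
grip_width: 0.998
finger_force: 0.0
```

```bash
cat > w.py <<'E'
from h import *
import sys
h0=float(sys.argv[1]); name=sys.argv[2]
s=snap("wrist"); P=world(s); cv2.imwrite(f"pics/{name}.png",s["frame"])
t=robot.state()["ee_pos"]; print("ee",np.round(t,4))
m=((abs(P[...,2]-h0)<.006)&(np.hypot(P[...,0]-t[0],P[...,1]-t[1])<.045)).astype(np.uint8)
k,l,st,c=cv2.connectedComponentsWithStats(m)
for i in range(1,k):
    if st[i,4]<150: continue
    ct=max(cv2.findContours((l==i).astype(np.uint8),0,1)[0],key=len); e=cv2.fitEllipse(cv2.convexHull(ct))
    q=P[l==i]; (x,y),r=cv2.minEnclosingCircle(q[:,:2].astype(np.float32))
    print(st[i,4],c[i].round(),"z %.4f"%np.median(q[:,2]),"circ %.4f %.4f r %.4f"%(x,y,r),"ell",ray(s,*e[0],h0).round(4))
E
python3 w.py 0.060 wa
```

```text
ee [ 0.4761 -0.1063  0.1807]
1060 [259. 183.] z 0.0609 circ 0.4785 -0.1067 r 0.0185 ell [ 0.4782 -0.1059  0.06  ]
```

View pics/wa.png

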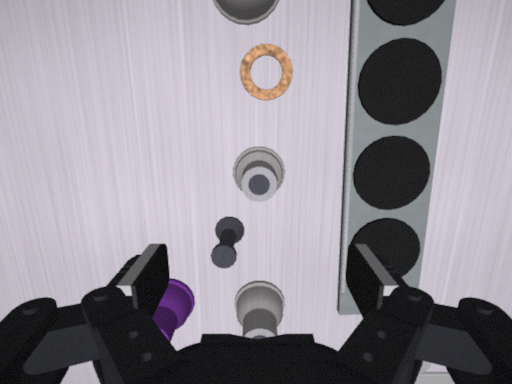

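Wrist view: cap a's top ring is at (259,183), the black fitting at (228,243) and the purple cap at bottom left. The gripper is centred to about 1 mm, so I descend and grip.

drive_tool --pt "0 0.004 0.15 0 0 0 0" --pt "0 0.004 0.3 0 0 0 0" --pt "0 0.004 0.4 0 0 0 0" --pt "0 0.004 0.5 0 0 0 0" --pt "0 0.004 0.544 0 0 0 0" --pt "0 0.004 0.544 0 0 0 0" --pt "0 0.004 0.544 0 0 0 255" --pt "0 0.004 0.544 0 0 0 255" --pt "0 0.004 0.544 0 0 0 255" --pt "0 0.004 0.544 0 0 0 255"

```text
time: 3.0
ee_pos: [0.4784, -0.1057, 0.0454]
ee_rot: [0.707, 0.707, 0.0, 0.0]
contact_force: [0.2, 0.7, 0.4]
grip_width: 0.332
finger_force: 0.0
```

drive_tool --pt "0 0 0 0 0 0 255" --pt "0 0 0 0 0 0 255" --pt "0 0 0 0 0 0 255" --pt "0 0 0 0 0 0 255" --pt "0 0 0 0 0 0 255"

```text
time: 3.5
ee_pos: [0.4779, -0.1055, 0.0447]
ee_rot: [0.707, 0.707, 0.0, -0.0]
contact_force: [-0.8, 0.3, 0.2]
grip_width: -0.003
finger_force: 0.0
```

The jaws shut without meeting the neck, so I'll look.

```bash
python3 - <<'E'
from h import *
s=snap("wrist");a=s["frame"]
b=snap("side"); f=b["frame"][130:260,200:370]
cv2.imwrite("pics/miss.png",np.hstack([cv2.resize(a,(400,300)),cv2.resize(f,(400,300))])); P=world(b)
m=((P[...,2]>.02)&(P[...,2]<.08)&(abs(P[...,0]-.48)<.06)&(abs(P[...,1]+.106)<.06)); print(P[m].min(0),P[m].max(0))
E
```

```text
[ 0.44162939 -0.16486577  0.02011701] [ 0.49752412 -0.08313631  0.07968654]
```

View pics/miss.png

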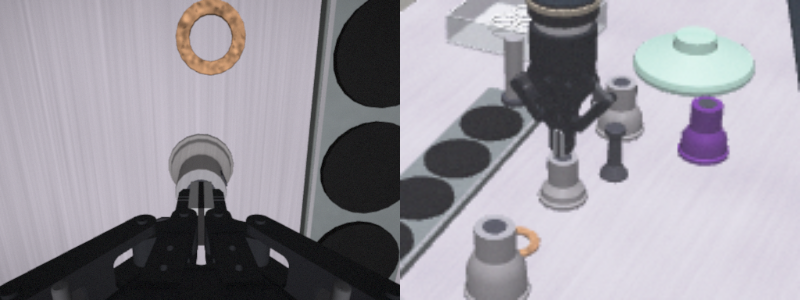

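```bash
python3 - <<'E'
from h import *
b=snap("side"); P=world(b); f=b["frame"]; hsv=cv2.cvtColor(f,cv2.COLOR_BGR2HSV)
near=(abs(P[...,0]-.478)<.05)&(abs(P[...,1]+.106)<.06)
cap=near&(f.max(-1)>80)&(P[...,2]>.01)&(P[...,2]<.2); dark=near&(f.max(-1)<60)&(P[...,2]>.01)&(P[...,2]<.2)
for z in np.arange(.01,.13,.008):
    for n,m in (("grey",cap),("dark",dark)):
        q=P[m&(P[...,2]>=z)&(P[...,2]<z+.008)]
        if len(q)>3: print("%.3f"%z,n,len(q),"x %.3f..%.3f y %.3f..%.3f"%(q[:,0].min(),q[:,0].max(),q[:,1].min(),q[:,1].max()))
print(b["eye"])
for n in("side","scene"):
    s=snap(n);v=slice(120,270)
    f=s["frame"][130:240,220:330]; cv2.imwrite(f"pics/z_{n}.png",cv2.resize(f,(390,390),interpolation=2))
cv2.imwrite("pics/z.png",np.hstack([cv2.imread("pics/z_side.png"),cv2.imread("pics/z_scene.png")]))
E
```

```text
0.010 grey 64 x 0.438..0.501 y -0.164..-0.078
0.018 grey 66 x 0.450..0.501 y -0.119..-0.082
0.026 grey 34 x 0.459..0.488 y -0.114..-0.085
0.034 grey 30 x 0.459..0.488 y -0.115..-0.087
0.042 grey 30 x 0.459..0.488 y -0.112..-0.087
0.050 grey 30 x 0.459..0.490 y -0.118..-0.089
0.058 grey 58 x 0.458..0.494 y -0.123..-0.086
0.066 grey 7 x 0.471..0.483 y -0.103..-0.094
0.074 grey 14 x 0.464..0.491 y -0.114..-0.092
0.074 dark 6 x 0.464..0.490 y -0.103..-0.098
0.082 grey 14 x 0.464..0.492 y -0.112..-0.094
0.082 dark 6 x 0.464..0.489 y -0.101..-0.098
0.090 grey 12 x 0.463..0.492 y -0.115..-0.091
0.090 dark 8 x 0.464..0.488 y -0.101..-0.097
0.098 grey 15 x 0.470..0.492 y -0.100..-0.092
0.098 dark 8 x 0.463..0.488 y -0.106..-0.097
0.106 dark 23 x 0.457..0.489 y -0.102..-0.091
0.114 grey 4 x 0.455..0.512 y -0.112..-0.093
0.114 dark 46 x 0.446..0.512 y -0.117..-0.090
0.122 grey 5 x 0.436..0.519 y -0.119..-0.094
0.122 dark 49 x 0.441..0.518 y -0.115..-0.089
[0.02649829 0.82965555 0.75048447]
```

View pics/z.png

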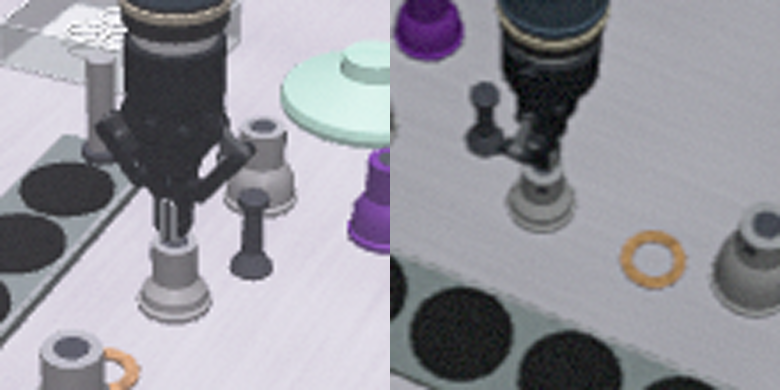

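The jaws closed above the cap. Both views show the fingertips at z≈0.066, though the state implies 0.028, so the real tips sit about 4 cm higher than stated. The cap is untouched. I'll raise the arm and measure the tip height properly.

drive_tool --pt "0 0 -0.1 0 0 0 255" --pt "0 0 -0.2 0 0 0 255" --pt "0 0 -0.2 0 0 0 255" --pt "0 0 -0.2 0 0 0 255"

```text
time: 4.15
ee_pos: [0.4782, -0.1056, 0.0949]
ee_rot: [0.707, 0.707, 0.0, 0.0]
contact_force: [-0.3, -0.1, 0.0]
grip_width: 0.001
finger_force: 0.0
```

```bash
cat > tip.py <<'E'
from h import *
t=robot.state(); t0=t["ee_pos"]; print("ee",t0.round(4) if hasattr(t0,"round") else t0, t["grip_width"],np.round(t["joint_pos"],3))
for n in("side","scene"):
    s=snap(n); P=world(s); d=(abs(P[...,0]-t0[0])<.06)&(abs(P[...,1]-t0[1])<.025)&(P[...,2]>.066)&(P[...,2]<.25)
    for z in np.arange(.066,.2,.006):
        q=P[d&(P[...,2]>=z)&(P[...,2]<z+.006)]
        if len(q)>2: print(n,"%.3f"%z,len(q),"x %.3f..%.3f y %.3f..%.3f"%(q[:,0].min(),q[:,0].max(),q[:,1].min(),q[:,1].max()))
E
python3 tip.py
```

```text
ee [ 0.4782 -0.1056  0.0949] 0.0011040387507771424 [-0.217  0.247 -0.312  1.011  0.     1.353]
side 0.114 5 x 0.470..0.483 y -0.107..-0.096
side 0.120 17 x 0.467..0.490 y -0.112..-0.092
side 0.126 20 x 0.463..0.493 y -0.115..-0.094
side 0.132 22 x 0.464..0.492 y -0.115..-0.090
side 0.138 22 x 0.464..0.492 y -0.111..-0.093
side 0.144 24 x 0.463..0.491 y -0.110..-0.093
side 0.150 21 x 0.463..0.491 y -0.106..-0.093
side 0.156 19 x 0.459..0.504 y -0.103..-0.092
side 0.162 51 x 0.446..0.513 y -0.116..-0.090
side 0.168 72 x 0.440..0.516 y -0.115..-0.090
side 0.174 47 x 0.438..0.519 y -0.122..-0.090
side 0.180 55 x 0.431..0.525 y -0.114..-0.087
side 0.186 60 x 0.426..0.530 y -0.116..-0.084
side 0.192 71 x 0.420..0.535 y -0.116..-0.087
side 0.198 76 x 0.419..0.538 y -0.106..-0.086
scene 0.114 3 x 0.481..0.485 y -0.099..-0.094
scene 0.120 7 x 0.474..0.490 y -0.111..-0.093
scene 0.126 10 x 0.473..0.492 y -0.106..-0.093
scene 0.132 5 x 0.471..0.492 y -0.098..-0.093
scene 0.138 5 x 0.482..0.492 y -0.098..-0.093
scene 0.144 6 x 0.475..0.484 y -0.098..-0.094
scene 0.156 8 x 0.464..0.491 y -0.096..-0.092
scene 0.162 17 x 0.445..0.507 y -0.113..-0.091
scene 0.168 15 x 0.488..0.508 y -0.109..-0.091
scene 0.174 10 x 0.450..0.516 y -0.101..-0.090
scene 0.180 18 x 0.462..0.522 y -0.105..-0.088
scene 0.186 10 x 0.471..0.529 y -0.093..-0.088
scene 0.192 13 x 0.464..0.530 y -0.097..-0.087
scene 0.198 25 x 0.472..0.538 y -0.118..-0.087
```

Tip height when shut is about ee_z + 0.023, so the true TCP is ee_z + 0.040 and x and y are right. I'll grip cap a with ee_z = 0.007.

drive_tool --pt "0 0 0 0 0 0 0" --pt "0 0 0 0 0 0 0" --pt "0 0 0 0 0 0 0" --pt "0 0 0 0 0 0 0" --pt "0 0 0 0 0 0 0" --pt "0 0 0.12 0 0 0 0" --pt "0 0 0.24 0 0 0 0" --pt "0 0 0.3 0 0 0 0" --pt "0 0 0.352 0 0 0 0" --pt "0 0 0.352 0 0 0 0"

```text
time: 5.25
ee_pos: [0.4767, -0.1053, 0.0053]
ee_rot: [0.707, 0.707, -0.001, -0.001]
contact_force: [0.0, -0.7, 0.3]
grip_width: 0.994
finger_force: 0.0
```

drive_tool --pt "0 0 0 0 0 0 255" --pt "0 0 0 0 0 0 255" --pt "0 0 0 0 0 0 255" --pt "0 0 0 0 0 0 255" --pt "0 0 0 0 0 0 255" --pt "0 0 0 0 0 0 255" --pt "0 0 0 0 0 0 255"

```text
time: 5.95
ee_pos: [0.4783, -0.1057, 0.0077]
ee_rot: [0.707, 0.707, 0.0, 0.001]
contact_force: [-1.3, 1.5, 7.1]
grip_width: 0.406
finger_force: 59.4
```

drive_tool --pt "0 0 -0.08 0 0 0 255" --pt "0 0 -0.16 0 0 0 255" --pt "0 0 -0.24 0 0 0 255" --pt "-0.09 0.15 -0.24 0 0 0 255" --pt "-0.18 0.3 -0.24 0 0 0 255" --pt "-0.28 0.45 -0.24 0 0 0 255" --pt "-0.34 0.56 -0.24 0 0 0 255" --pt "-0.372 0.608 -0.24 0 0 0 255" --pt "-0.372 0.608 -0.24 0 0 0 255" --pt "-0.372 0.608 -0.24 0 0 0 255"

```text
time: 6.95
ee_pos: [0.6292, -0.1982, 0.0662]
ee_rot: [0.707, 0.707, -0.0, -0.001]
contact_force: [-0.7, 0.1, -3.0]
grip_width: 0.398
finger_force: 60.7
```

```bash
cat > held.py <<'E'
from h import *
t=robot.state(); t0=t["ee_pos"]; print("ee",np.round(t0,4),t["grip_width"],np.round(t["contact_force"],1))
for n in("side","scene"):
    s=snap(n); P=world(s); f=s["frame"].max(-1); d=(abs(P[...,0]-t0[0])<.05)&(abs(P[...,1]-t0[1])<.05)&(P[...,2]>.022)&(P[...,2]<.25)
    for z in np.arange(.022,.18,.012):
        q=P[d&(P[...,2]>=z)&(P[...,2]<z+.012)]
        if len(q)>4: print(n,"%.3f"%z,len(q),"x %.3f..%.3f y %.3f..%.3f"%(q[:,0].min(),q[:,0].max(),q[:,1].min(),q[:,1].max()))
    print("lowest",np.percentile(P[d][:,2],2))
E
python3 held.py
```

```text
ee [ 0.6292 -0.1982  0.0662] 0.3982655521991974 [-0.7  0.1 -3. ]
side 0.058 73 x 0.598..0.653 y -0.218..-0.166
side 0.070 82 x 0.601..0.654 y -0.213..-0.172
side 0.082 51 x 0.604..0.652 y -0.198..-0.173
side 0.094 64 x 0.598..0.660 y -0.206..-0.180
side 0.106 87 x 0.596..0.660 y -0.215..-0.178
side 0.118 67 x 0.596..0.660 y -0.210..-0.179
side 0.130 84 x 0.580..0.676 y -0.214..-0.183
side 0.142 93 x 0.579..0.679 y -0.211..-0.180
side 0.154 90 x 0.580..0.678 y -0.216..-0.176
side 0.166 82 x 0.580..0.679 y -0.211..-0.178
side 0.178 106 x 0.580..0.678 y -0.200..-0.176
lowest 0.06404942640311188
scene 0.022 12 x 0.607..0.663 y -0.215..-0.162
scene 0.058 78 x 0.601..0.659 y -0.221..-0.170
scene 0.070 84 x 0.608..0.656 y -0.214..-0.172
scene 0.082 26 x 0.606..0.655 y -0.192..-0.178
scene 0.094 31 x 0.598..0.659 y -0.197..-0.180
scene 0.106 56 x 0.606..0.660 y -0.202..-0.181
scene 0.118 41 x 0.604..0.659 y -0.206..-0.180
scene 0.130 49 x 0.581..0.678 y -0.206..-0.183
scene 0.142 38 x 0.580..0.679 y -0.206..-0.181
scene 0.154 40 x 0.580..0.679 y -0.202..-0.180
scene 0.166 18 x 0.616..0.677 y -0.193..-0.179
scene 0.178 29 x 0.641..0.678 y -0.201..-0.178
lowest 0.0597500190324034
```

The cap is held upright over pad_1 with its underside at about 0.060. I'll lower it slowly.

drive_tool --pt "0 0.003 0.05 0 0 0 255" --pt "0 0.003 0.1 0 0 0 255" --pt "0 0.003 0.13 0 0 0 255" --pt "0 0.003 0.15 0 0 0 255" --pt "0 0.003 0.155 0 0 0 255" --pt "0 0.003 0.16 0 0 0 255" --pt "0 0.003 0.163 0 0 0 255" --pt "0 0.003 0.165 0 0 0 255" --pt "0 0.003 0.165 0 0 0 255" --pt "0 0.003 0.165 0 0 0 255"

```text
time: 8.05
ee_pos: [0.631, -0.1985, 0.0258]
ee_rot: [0.707, 0.707, 0.0, 0.0]
contact_force: [-0.2, 0.3, 0.7]
grip_width: 0.406
finger_force: 60.9
```

drive_tool --pt "0 0 0.002 0 0 0 255" --pt "0 0 0.004 0 0 0 255" --pt "0 0 0.004 0 0 0 255"

```text
time: 8.35
ee_pos: [0.631, -0.1985, 0.0258]
ee_rot: [0.707, 0.707, 0.0, 0.001]
contact_force: [-2.9, 0.7, 8.6]
grip_width: 0.406
finger_force: 61.8
```

drive_tool --pt "0 0 0 0 0 0 100" --pt "0 0 0 0 0 0 0" --pt "0 0 0 0 0 0 0" --pt "0 0 0 0 0 0 0" --pt "0 0 0 0 0 0 0" --pt "0 0 0 0 0 0 0" --pt "0 0 -0.15 0 0 0 0" --pt "0 0 -0.3 0 0 0 0" --pt "0 0 -0.45 0 0 0 0" --pt "0 0 -0.54 0 0 0 0"

```text
time: 9.35
ee_pos: [0.6316, -0.1987, 0.1627]
ee_rot: [0.707, 0.707, 0.001, 0.001]
contact_force: [0.7, 0.6, 0.1]
grip_width: 1.002
finger_force: 0.0
```

drive_tool --pt "-0.334 -0.607 0 0 0 0 0" --pt "-0.334 -0.607 0 0 0 0 0" --pt "-0.334 -0.607 0 0 0 0 0" --pt "-0.334 -0.607 0 0 0 0 0" --pt "-0.334 -0.607 0 0 0 0 0" --pt "-0.334 -0.607 0 0 0 0 0" --pt "-0.334 -0.607 0 0 0 0 0"

```text
time: 10.05
ee_pos: [0.48, -0.2818, 0.1595]
ee_rot: [0.707, 0.708, 0.0, 0.0]
contact_force: [-0.4, 0.3, 0.6]
grip_width: 0.999
finger_force: 0.0
```

```bash
cat > chk.py <<'E'
from h import *
import sys
for n in ("scene","side"):
    s=snap(n); P=world(s)
    for a in sys.argv[1:]:
        x,y,zt,r=map(float,a.split(","))
        m=(np.hypot(P[...,0]-x,P[...,1]-y)<.05)&(abs(P[...,2]-zt)<.005)
        q=P[m]
        if len(q)<8: print(n,a,"none"); continue
        (cx,cy),rr=cv2.minEnclosingCircle(q[:,:2].astype(np.float32)); print(n,a,"-> %.4f %.4f r %.4f (%.4f) n %d"%(cx,cy,rr,r,len(q)))
E
python3 w.py 0.074 wb; python3 chk.py .63,-.199,.08,.018
```

```text
ee [ 0.4801 -0.2816  0.1593]
1628 [256. 193.] z 0.0749 circ 0.4790 -0.2824 r 0.0200 ell [ 0.4791 -0.2816  0.074 ]
scene .63,-.199,.08,.018 -> 0.6309 -0.1986 r 0.0186 (0.0180) n 106
side .63,-.199,.08,.018 -> 0.6281 -0.1984 r 0.0208 (0.0180) n 64
```

Cap a stands centred on pad_1, and cap b is centred under the gripper. Next is b.

drive_tool --pt "0 0 0.15 0 0 0 0" --pt "0 0 0.3 0 0 0 0" --pt "0 0 0.42 0 0 0 0" --pt "0 0 0.5 0 0 0 0" --pt "0 0 0.555 0 0 0 0" --pt "0 0 0.555 0 0 0 0" --pt "0 0 0.555 0 0 0 255" --pt "0 0 0.555 0 0 0 255" --pt "0 0 0.555 0 0 0 255" --pt "0 0 0.555 0 0 0 255"

```text
time: 11.2
ee_pos: [0.4796, -0.2824, 0.0218]
ee_rot: [0.707, 0.707, 0.0, 0.001]
contact_force: [-1.2, 1.0, 5.6]
grip_width: 0.455
finger_force: 60.5
```

drive_tool --pt "0 0 0 0 0 0 255" --pt "0 0 0 0 0 0 255" --pt "0 0 0 0 0 0 255"

```text
time: 11.5
ee_pos: [0.4796, -0.2824, 0.0218]
ee_rot: [0.707, 0.707, 0.0, 0.001]
contact_force: [-1.1, 1.5, 6.3]
grip_width: 0.454
finger_force: 60.6
```

drive_tool --pt "0 0 -0.1 0 0 0 255" --pt "0 0 -0.2 0 0 0 255" --pt "0 0 -0.32 0 0 0 255" --pt "0.02 0.02 -0.4 0 0 0 255" --pt "0.15 0.12 -0.4 0 0 0 255" --pt "0.29 0.24 -0.4 0 0 0 255" --pt "0.43 0.36 -0.4 0 0 0 255" --pt "0.57 0.48 -0.4 0 0 0 255" --pt "0.67 0.56 -0.4 0 0 0 255" --pt "0.712 0.588 -0.4 0 0 0 255"

```text
time: 12.5
ee_pos: [0.6275, -0.1013, 0.1203]
ee_rot: [0.706, 0.708, 0.0, -0.0]
contact_force: [0.0, 0.0, -4.4]
grip_width: 0.452
finger_force: 61.6
```

drive_tool --pt "0 0 0 0 0 0 255" --pt "0 0 0 0 0 0 255" --pt "0 0 0.1 0 0 0 255" --pt "0 0 0.2 0 0 0 255" --pt "0 0 0.26 0 0 0 255" --pt "0 0 0.3 0 0 0 255" --pt "0 0 0.315 0 0 0 255" --pt "0 0 0.315 0 0 0 255"

```text
time: 13.3
ee_pos: [0.6256, -0.1046, 0.0421]
ee_rot: [0.707, 0.707, -0.0, -0.0]
contact_force: [0.6, -0.1, -3.5]
grip_width: 0.455
finger_force: 61.6
```

```bash
python3 held.py | grep -E "ee|lowest|0.0[234]"
```

```text
ee [ 0.6256 -0.1046  0.0421] 0.45492863464285876 [ 0.6 -0.1 -3.5]
side 0.022 93 x 0.591..0.657 y -0.123..-0.071
side 0.034 82 x 0.593..0.643 y -0.118..-0.075
side 0.046 89 x 0.598..0.646 y -0.128..-0.075
lowest 0.02662780240118971
scene 0.022 93 x 0.600..0.660 y -0.136..-0.063
scene 0.034 48 x 0.601..0.656 y -0.122..-0.076
scene 0.046 87 x 0.603..0.656 y -0.122..-0.076
lowest 0.024412694994702794
```

drive_tool --pt "0 0.001 0.004 0 0 0 255" --pt "0 0.001 0.008 0 0 0 255" --pt "0 0.001 0.011 0 0 0 255" --pt "0 0.001 0.014 0 0 0 255" --pt "0 0.001 0.016 0 0 0 255" --pt "0 0.001 0.016 0 0 0 255"

```text
time: 14.0
ee_pos: [0.6264, -0.1039, 0.0398]
ee_rot: [0.707, 0.707, 0.001, 0.001]
contact_force: [-5.6, 0.9, 11.1]
grip_width: 0.453
finger_force: 63.3
```

drive_tool --pt "0 0 0 0 0 0 100" --pt "0 0 0 0 0 0 0" --pt "0 0 0 0 0 0 0" --pt "0 0 0 0 0 0 0" --pt "0 0 0 0 0 0 0" --pt "0 0 0 0 0 0 0" --pt "0 0 -0.15 0 0 0 0" --pt "0 0 -0.3 0 0 0 0" --pt "0 0 -0.45 0 0 0 0" --pt "0 0 -0.567 0 0 0 0"

```text
time: 15.0
ee_pos: [0.6265, -0.1041, 0.1821]
ee_rot: [0.707, 0.707, 0.001, 0.001]
contact_force: [1.3, 0.8, 0.5]
grip_width: 1.0
finger_force: 0.0
```

drive_tool --pt "0.746 -0.645 0 0 0 0 0" --pt "0.746 -0.645 0 0 0 0 0" --pt "0.746 -0.645 0 0 0 0 0" --pt "0.746 -0.645 0 0 0 0 0" --pt "0.746 -0.645 0 0 0 0 0" --pt "0.746 -0.645 0 0 0 0 0" --pt "0.746 -0.645 0 0 0 0 0" --pt "0.746 -0.645 0 0 0 0 0"

```text
time: 15.8
ee_pos: [0.4656, 0.0821, 0.1799]
ee_rot: [0.707, 0.707, 0.0, 0.0]
contact_force: [-0.1, -0.0, -0.0]
grip_width: 1.001
finger_force: 0.0
```

```bash
python3 w.py 0.088 wc; python3 chk.py .626,-.104,.094,.020
```

```text
ee [0.4656 0.0818 0.1797]
1891 [256. 190.] z 0.0889 circ 0.4654 0.0819 r 0.0225 ell [0.4649 0.0829 0.088 ]
scene .626,-.104,.094,.020 -> 0.6277 -0.1046 r 0.0206 (0.0200) n 142
side .626,-.104,.094,.020 -> 0.6216 -0.1055 r 0.0224 (0.0200) n 35
```

Cap b is placed and cap c is centred below.

drive_tool --pt "0 0 0.15 0 0 0 0" --pt "0 0 0.3 0 0 0 0" --pt "0 0 0.43 0 0 0 0" --pt "0 0 0.52 0 0 0 0" --pt "0 0 0.58 0 0 0 0" --pt "0 0 0.58 0 0 0 0" --pt "0 0 0.58 0 0 0 255" --pt "0 0 0.58 0 0 0 255" --pt "0 0 0.58 0 0 0 255" --pt "0 0 0.58 0 0 0 255"

```text
time: 16.95
ee_pos: [0.4653, 0.0824, 0.0358]
ee_rot: [0.707, 0.707, 0.001, 0.0]
contact_force: [-0.6, -0.7, 6.0]
grip_width: 0.499
finger_force: 60.6
```

drive_tool --pt "0 0 0 0 0 0 255" --pt "0 0 0 0 0 0 255" --pt "0 0 0 0 0 0 255"

```text
time: 17.25
ee_pos: [0.4653, 0.0825, 0.0358]
ee_rot: [0.707, 0.707, 0.001, 0.001]
contact_force: [-2.6, -0.3, 5.4]
grip_width: 0.503
finger_force: 60.6
```

drive_tool --pt "0 0 -0.1 0 0 0 255" --pt "0 0 -0.2 0 0 0 255" --pt "0 0 -0.32 0 0 0 255" --pt "0 0.02 -0.4 0 0 0 255" --pt "-0.08 0.14 -0.4 0 0 0 255" --pt "-0.16 0.28 -0.4 0 0 0 255" --pt "-0.24 0.42 -0.4 0 0 0 255" --pt "-0.32 0.54 -0.4 0 0 0 255" --pt "-0.368 0.63 -0.4 0 0 0 255" --pt "-0.368 0.63 -0.4 0 0 0 255"

```text
time: 18.25
ee_pos: [0.6247, -0.0112, 0.1338]
ee_rot: [0.708, 0.707, 0.0, 0.0]
contact_force: [0.8, 0.0, -4.3]
grip_width: 0.498
finger_force: 63.9
```

drive_tool --pt "0 0 0 0 0 0 255" --pt "0 0 0.1 0 0 0 255" --pt "0 0 0.2 0 0 0 255" --pt "0 0 0.26 0 0 0 255" --pt "0 0 0.3 0 0 0 255" --pt "0 0 0.316 0 0 0 255" --pt "0 0 0.316 0 0 0 255"

```text
time: 18.95
ee_pos: [0.6219, -0.0091, 0.0558]
ee_rot: [0.707, 0.708, -0.0, -0.0]
contact_force: [0.2, 0.1, -5.0]
grip_width: 0.496
finger_force: 63.7
```

```bash
python3 held.py | grep -E "ee|lowest|0.0[234]"
```

```text
ee [ 0.6219 -0.0091  0.0558] 0.4962121869540626 [ 0.2  0.1 -5. ]
side 0.022 114 x 0.585..0.652 y -0.035..0.028
side 0.034 82 x 0.587..0.642 y -0.019..0.024
side 0.046 100 x 0.588..0.640 y -0.029..0.024
side 0.058 112 x 0.588..0.645 y -0.028..0.021
side 0.094 92 x 0.585..0.657 y -0.022..0.012
side 0.106 145 x 0.586..0.656 y -0.029..0.014
side 0.118 72 x 0.573..0.671 y -0.022..0.006
side 0.130 99 x 0.574..0.672 y -0.023..0.007
side 0.142 111 x 0.572..0.672 y -0.026..0.010
side 0.154 91 x 0.573..0.672 y -0.028..0.011
lowest 0.026278705001134214
scene 0.022 85 x 0.600..0.657 y -0.043..0.025
scene 0.034 50 x 0.618..0.655 y -0.038..0.022
scene 0.046 69 x 0.606..0.654 y -0.032..0.023
scene 0.058 84 x 0.600..0.653 y -0.029..0.020
scene 0.130 14 x 0.649..0.671 y -0.026..0.005
scene 0.142 30 x 0.639..0.668 y -0.025..0.008
scene 0.154 16 x 0.641..0.650 y -0.027..0.009
scene 0.166 22 x 0.634..0.671 y -0.027..0.011
lowest 0.025066974039042407
```

drive_tool --pt "0 0 0.004 0 0 0 255" --pt "0 0 0.008 0 0 0 255" --pt "0 0 0.011 0 0 0 255" --pt "0 0 0.014 0 0 0 255" --pt "0 0 0.016 0 0 0 255" --pt "0 0 0.016 0 0 0 255"

```text
time: 19.65
ee_pos: [0.6226, -0.0095, 0.0538]
ee_rot: [0.707, 0.707, 0.001, 0.001]
contact_force: [-5.2, 0.1, 12.9]
grip_width: 0.501
finger_force: 65.8
```

drive_tool --pt "0 0 0 0 0 0 100" --pt "0 0 0 0 0 0 0" --pt "0 0 0 0 0 0 0" --pt "0 0 0 0 0 0 0" --pt "0 0 0 0 0 0 0" --pt "0 0 0 0 0 0 0" --pt "0 0 -0.15 0 0 0 0" --pt "0 0 -0.3 0 0 0 0" --pt "0 0 -0.45 0 0 0 0" --pt "0 0 -0.59 0 0 0 0"

```text
time: 20.65
ee_pos: [0.6223, -0.0095, 0.201]
ee_rot: [0.707, 0.707, 0.0, 0.0]
contact_force: [0.7, 0.4, -0.2]
grip_width: 1.002
finger_force: 0.0
```

drive_tool --pt "1 -0.55 0 0 0 0 0" --pt "1 -0.55 0 0 0 0 0" --pt "1 -0.55 0 0 0 0 0" --pt "1 -0.55 0 0 0 0 0" --pt "1 -0.55 0 0 0 0 0" --pt "1 -0.55 0 0 0 0 0" --pt "1 -0.55 0 0 0 0 0" --pt "1 -0.55 0 0 0 0 0" --pt "1 -0.55 0 0 0 0 0"

```text
time: 21.55
ee_pos: [0.4851, 0.2399, 0.1992]
ee_rot: [0.707, 0.707, -0.0, 0.0]
contact_force: [0.7, -0.1, -0.0]
grip_width: 0.997
finger_force: 0.0
```

```bash
python3 w.py 0.102 wd; python3 chk.py .6225,-.0095,.108,.022
```

```text
ee [0.4852 0.2396 0.1992]
2241 [258. 172.] z 0.1029 circ 0.4851 0.2545 r 0.0243 ell [0.4854 0.2557 0.102 ]
scene .6225,-.0095,.108,.022 -> 0.6229 -0.0104 r 0.0224 (0.0220) n 174
side .6225,-.0095,.108,.022 -> 0.6228 -0.0070 r 0.0196 (0.0220) n 16
```

drive_tool --pt "0.056 0 0.05 0 0 0 0" --pt "0.056 0 0.2 0 0 0 0" --pt "0.056 0 0.35 0 0 0 0" --pt "0.056 0 0.47 0 0 0 0" --pt "0.056 0 0.56 0 0 0 0" --pt "0.056 0 0.602 0 0 0 0" --pt "0.056 0 0.602 0 0 0 0" --pt "0.056 0 0.602 0 0 0 255" --pt "0.056 0 0.602 0 0 0 255" --pt "0.056 0 0.602 0 0 0 255" --newtons 75

```text
time: 22.7
ee_pos: [0.4854, 0.2549, 0.0503]
ee_rot: [0.707, 0.707, 0.001, 0.0]
contact_force: [-2.4, -2.7, 4.8]
grip_width: 0.543
finger_force: 76.5
```

drive_tool --pt "0 0 0 0 0 0 255" --pt "0 0 0 0 0 0 255" --pt "0 0 0 0 0 0 255" --pt "0 0 0 0 0 0 255"

```text
time: 23.1
ee_pos: [0.4854, 0.2549, 0.0504]
ee_rot: [0.707, 0.707, 0.001, 0.0]
contact_force: [-0.4, -0.4, 7.1]
grip_width: 0.544
finger_force: 77.0
```

drive_tool --pt "0 0 -0.1 0 0 0 255" --pt "0 0 -0.2 0 0 0 255" --pt "0 0 -0.32 0 0 0 255" --pt "-0.02 0.02 -0.4 0 0 0 255" --pt "-0.15 0.12 -0.4 0 0 0 255" --pt "-0.29 0.24 -0.4 0 0 0 255" --pt "-0.43 0.35 -0.4 0 0 0 255" --pt "-0.56 0.45 -0.4 0 0 0 255" --pt "-0.65 0.51 -0.4 0 0 0 255" --pt "-0.676 0.536 -0.4 0 0 0 255"

```text
time: 24.1
ee_pos: [0.6197, 0.0827, 0.1483]
ee_rot: [0.708, 0.706, -0.0, 0.0]
contact_force: [0.7, 0.2, -5.9]
grip_width: 0.538
finger_force: 80.0
```

drive_tool --pt "0 0 0 0 0 0 255" --pt "0 0 0 0 0 0 255" --pt "0 0 0.1 0 0 0 255" --pt "0 0 0.2 0 0 0 255" --pt "0 0 0.26 0 0 0 255" --pt "0 0 0.3 0 0 0 255" --pt "0 0 0.316 0 0 0 255" --pt "0 0 0.316 0 0 0 255"

```text
time: 24.9
ee_pos: [0.6185, 0.0862, 0.0698]
ee_rot: [0.707, 0.708, -0.0, -0.0]
contact_force: [0.4, 1.3, -5.8]
grip_width: 0.542
finger_force: 79.9
```

```bash
python3 held.py | grep -E "ee|lowest|0.0[234]."
```

```text
ee [0.6185 0.0862 0.0698] 0.5423025876454025 [ 0.4  1.3 -5.8]
side 0.022 145 x 0.579..0.649 y 0.061..0.126
side 0.034 103 x 0.581..0.641 y 0.070..0.123
side 0.046 101 x 0.582..0.639 y 0.062..0.122
lowest 0.025466845731114796
scene 0.022 101 x 0.609..0.661 y 0.049..0.125
scene 0.034 50 x 0.621..0.656 y 0.052..0.121
scene 0.046 53 x 0.624..0.654 y 0.057..0.121
lowest 0.024615159373474516
```

drive_tool --pt "0 0 0.004 0 0 0 255" --pt "0 0 0.008 0 0 0 255" --pt "0 0 0.011 0 0 0 255" --pt "0 0 0.014 0 0 0 255" --pt "0 0 0.016 0 0 0 255" --pt "0 0 0.016 0 0 0 255"

```text
time: 25.6
ee_pos: [0.6193, 0.0855, 0.0684]
ee_rot: [0.707, 0.707, 0.001, 0.001]
contact_force: [-6.8, -0.8, 15.0]
grip_width: 0.545
finger_force: 82.4
```

drive_tool --pt "0 0 0 0 0 0 100" --pt "0 0 0 0 0 0 0" --pt "0 0 0 0 0 0 0" --pt "0 0 0 0 0 0 0" --pt "0 0 0 0 0 0 0" --pt "0 0 0 0 0 0 0" --pt "0 0 -0.15 0 0 0 0" --pt "0 0 -0.3 0 0 0 0" --pt "0 0 -0.45 0 0 0 0" --pt "0 0 -0.57 0 0 0 0"

```text
time: 26.6
ee_pos: [0.619, 0.0855, 0.2105]
ee_rot: [0.707, 0.707, 0.001, 0.0]
contact_force: [0.1, 0.4, -0.4]
grip_width: 1.001
finger_force: 0.0
```

drive_tool --pt "0.2 -0.9 0 0 0 0 0" --pt "0.2 -0.9 0 0 0 0 0" --pt "0.2 -0.9 0 0 0 0 0" --pt "0.2 -0.9 0 0 0 0 0" --pt "0.2 -0.9 0 0 0 0 0" --pt "0.2 -0.9 0 0 0 0 0" --pt "0.2 -0.9 0 0 0 0 0" --pt "0.2 -0.9 0 0 0 0 0"

```text
time: 27.4
ee_pos: [0.3947, 0.1354, 0.2084]
ee_rot: [0.707, 0.707, 0.0, 0.0]
contact_force: [-0.3, -1.3, -0.0]
grip_width: 1.001
finger_force: 0.0
```

```bash
python3 chk.py .63,-.199,.08,.018 .626,-.104,.094,.020 .6225,-.0095,.108,.022 .619,.0855,.122,.024 .449,-.481,.061,.031; python3 -c "
from h import *
cv2.imwrite('pics/end.png',np.hstack([cv2.resize(snap('scene')['frame'][120:290,150:390],(400,283)),cv2.resize(snap('side')['frame'][110:290,100:350],(393,283))]))"
```

```text
scene .63,-.199,.08,.018 -> 0.6314 -0.1998 r 0.0183 (0.0180) n 102
scene .626,-.104,.094,.020 -> 0.6273 -0.1044 r 0.0206 (0.0200) n 147
scene .6225,-.0095,.108,.022 -> 0.6233 -0.0098 r 0.0223 (0.0220) n 187
scene .619,.0855,.122,.024 -> 0.6190 0.0863 r 0.0247 (0.0240) n 233
scene .449,-.481,.061,.031 -> 0.4513 -0.4825 r 0.0318 (0.0310) n 217
side .63,-.199,.08,.018 -> 0.6176 -0.1962 r 0.0111 (0.0180) n 14
side .626,-.104,.094,.020 -> 0.6255 -0.1026 r 0.0208 (0.0200) n 86
side .6225,-.0095,.108,.022 -> 0.6186 -0.0119 r 0.0246 (0.0220) n 122
side .619,.0855,.122,.024 -> 0.6186 0.0855 r 0.0256 (0.0240) n 173
side .449,-.481,.061,.031 -> 0.4474 -0.4810 r 0.0312 (0.0310) n 126
```

View pics/end.png

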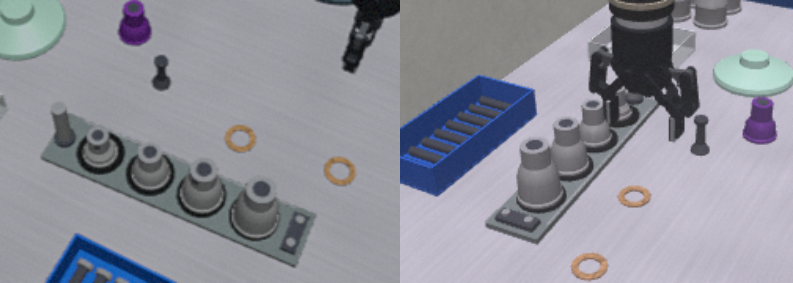

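The picture shows all four caps upright and centred on their pads, rising in height from the post at (62,125) to the far end at (255,205). The glass shell has not moved and the gripper is clear.

```bash
python3 -c "
from station import robot
print(robot.close_job())"
```

```text
the job is handed in; nothing more can be done
None
```

The job is handed in: caps a, b, c and d stand upright on pads 1 to 4, shortest beside the post, each within about 2 mm of its pad's centre in the final scene view, with the glass shell not moved and about 27 s of the 102 s used.

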